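# Close up a row of border stones in the laying-up jig

### The arm

A 7-joint arm with a two-finger parallel gripper is mounted at the origin on the work surface. World frame = base frame: x ahead of the robot, y to its left, z up, the work surface at z = 0. Lengths are in m, angles in rad, forces in N, time in s.
With the tool pointing down it reaches from about 0.4 to 0.85 m from the base axis. Payload 10.4 kg.
Tool frame: the origin (TCP) lies between the finger pads; the fingertips stand 17 mm ahead of it and the grasp point (between the pads) lies 2 mm behind it; z points along the fingers, y is the direction in which the jaws open and shut (so a half turn about z gives the same grasp; the last joint's range is limited). The gripper opens to 85 mm and grips with 20 to 120 N. Pads are 22 mm wide; open, the fingers measure 114 mm over their backs; the gripper's body (76 mm by 85 mm) begins 54 mm behind the grasp point. The pads swing forward as they close: fully open they stand 13 mm farther back than shut.
Start: joints at [1.117, 0.332, -0.065, 1.46, 0.022, 1.35, -0.088], TCP at [0.261, -0.568, 0.248] pointing down, gripper open.
Joint ranges: [-2.6, 2.6], [-0.5, 2.12], [-1.47, 1.34], [0.16, 2.42], [-1.27, 4.41], [0.06, 2.06], [-2.6, 2.6]. Speed limits (rad/s): [2.22, 2.22, 2.79, 2.79, 3.14, 3.14, 3.14].

### API

Orientations are given as a unit quaternion [x, y, z, w].
In Python, from workcell import manip gives the robot as it stands.
- The arm moves only by the tool jog_arm, never from a script. Its argument "steps" is one flat list of numbers, 5 for each row, row after row: the finger opening in m, from 0 to 0.0854, then the shift along the tool's x, y, z in m, then the turn about the tool's z in rad. In form: [gripper, x, y, z, twist, gripper, x, y, z, twist, ...]. A call has exactly 10 rows; each row is the pose to reach, as a shift and turn from the pose commanded when the call began, along the tool's axes at that moment; what a row does not reach only later rows make up. A row lasts 1/10 s, in which the tool goes at most 50 mm and 8.59 degrees, less where a joint would pass 70% of its speed; a pose out of reach is approached as far as the arm can. A call with a gripper value outside its range is refused whole. The fingers move at their own pace and stop on an object; "grip_force" is the grip in N (left out, the last holds). Time passes only in rows, so rows that repeat a pose let the fingers close, or fill a call up. It gives the time, the measured TCP pose, the force and the opening at its end, in the units of the state.
- manip.get_obs(): the state, without advancing time (a new reading comes with each control period).
- manip.camera(name): name is "scene" or "top"; returns (picture, depth): 384x512x3 uint8, red, green, blue; 384x512 float32, m along the optical axis (not along the pixel's ray), 0 where there is no reading.
- manip.calibration(name): a dict with "mtx" (3x3 intrinsics, pixels), "k1" (the pictures are not rectified: a ray, as slopes to the right and down, at radius r is drawn at 1 + k1 r^2 times it, then the intrinsics apply), "world_to_cam" (4x4, takes a point from world to camera coordinates). Camera axes: x right, y down, z forward; pixel columns grow to the right and rows downward; lengths in m; the calibration is good to about 2 mm. A picture is of the moment at which its call begins. calibration takes no time and is no camera call.
- manip.hand_in(): hands the job in, once; it reports no verdict.
The state is a dict: "clock": time; "joint_pos": joint angles; "joint_velocities": joint speeds; "tau": joint torques, N m; "position": TCP position; "ee_rot": TCP orientation; "ft_force": force on the tool from outside, world axes, zero at the start; "torque": the same for the moment, N m; "grip_width": opening from 0.0 (shut) to 1.0 (fully open).
Only numpy, scipy, OpenCV 4.12 (cv2) and the standard library are available. Lean on these libraries where they do the work, as an engineer would, in place of code of your own. Each camera call takes 0.05 s, during which the arm holds its last target.

### The job

In the border jig on the mosaic bench, put a fingertip behind the open end of the row of five touching stones and push them along the channel, smoothly and all together as one train, until the row is closed hard up against the end stop. Then swing the red keeper all the way across the channel behind the last stone and leave the row shut in. Only push: do not lift or tip any stone, and leave everything else on the bench where it is.

Things in the scene. Friction and masses are not known exactly. Their poses are not given: they have to be found in the camera images.
- jig: border-laying jig, fixed to the bench: plywood board 130 (x) by 430 (y) by 12 mm thick; origin at the centre of its underside on the bench, z up. A straight channel 42 mm wide runs on it along y, centreline at x = +12 mm, between two low aluminium battens; closed at its +y end by the end stop, open at the -y end
- stop_face (a point): centre of the aluminium end stop's face (jig x = +12, y = +185 mm), 25 mm above the bench; the stop is 78 mm wide, 25 mm long and 26 mm high above the board. With the row closed against it, the last stone's rear face is at jig y = -15 mm
- channel_mouth (a point): open end of the channel: on its centreline at jig y = -215 mm, on the board's top, 12 mm above the bench. The battens run from here to the stop; they are 18 mm wide and only 8 mm high, so their tops are 20 mm above the bench. The far one lies at jig x = +33 to +51 mm, the near one at x = -27 to -9 mm
- stone_blue: deep blue border stone, 40 by 40 mm, 26 mm thick, 0.08 to 0.15 kg, flat on the board in the channel with 1 mm play each side, 18 mm of it above the battens; origin at the centre of its underside, 12 mm above the bench, z up. One of five in a touching row (colour order differs each time) that starts with its lead face 50 to 120 mm from the stop; it slides freely
- stone_ochre: ochre yellow border stone, 40 by 40 mm, 26 mm thick, 0.08 to 0.15 kg, flat on the board in the channel with 1 mm play each side, 18 mm of it above the battens; origin at the centre of its underside, 12 mm above the bench, z up. One of five in a touching row (colour order differs each time) that starts with its lead face 50 to 120 mm from the stop; it slides freely
- stone_red: dark red border stone, 40 by 40 mm, 26 mm thick, 0.08 to 0.15 kg, flat on the board in the channel with 1 mm play each side, 18 mm of it above the battens; origin at the centre of its underside, 12 mm above the bench, z up. One of five in a touching row (colour order differs each time) that starts with its lead face 50 to 120 mm from the stop; it slides freely
- stone_black: black border stone, 40 by 40 mm, 26 mm thick, 0.08 to 0.15 kg, flat on the board in the channel with 1 mm play each side, 18 mm of it above the battens; origin at the centre of its underside, 12 mm above the bench, z up. One of five in a touching row (colour order differs each time) that starts with its lead face 50 to 120 mm from the stop; it slides freely
- stone_green: dark green border stone, 40 by 40 mm, 26 mm thick, 0.08 to 0.15 kg, flat on the board in the channel with 1 mm play each side, 18 mm of it above the battens; origin at the centre of its underside, 12 mm above the bench, z up. One of five in a touching row (colour order differs each time) that starts with its lead face 50 to 120 mm from the stop; it slides freely
- keeper (a joint): red keeper, a turn-button that swings level about an upright pivot. In rad, growing anticlockwise from above: 0 = swung out (bar points along jig -y, turned 0.5 rad outwards to -x), 0.5 = along jig -y, 2.07 = limit, straight across the channel (along jig +x), 3 mm behind the closed row. Starts at 0 to 0.45. Stiff: about 1 N at the tip turns it and it stays where left
- keeper_pivot (a point): the keeper's pivot axis beside the channel, at jig x = -40, y = -26 mm, at the middle of the bar's height (29 mm above the bench). The bar is 16 mm wide and 14 mm high (22 to 36 mm above the bench, 2 mm over the battens); round hub of 22 mm diameter here
- keeper_tip (a point): free end of the keeper bar, 70 mm from the pivot, at the middle of the bar's height and width
- spare_stone: spare beige stone, 40 by 40 by 26 mm, loose on the bench near the jig, not part of the row; origin under its centre
- marker: blue marker pen with white cap, 110 mm long, 12 mm thick, lying on the bench beyond the jig; origin under its middle
- tub_black: open translucent tub, 110 by 100 by 55 mm, with dark chips, on the bench beyond the jig; origin under its centre
- tub_ochre: open translucent tub, 110 by 100 by 55 mm, with ochre chips, on the bench beyond the jig; origin under its centre
- hammer: hammer lying on the bench to the left; origin under it
- nippers: tile nippers with red handles, about 190 mm long and 18 mm high, lying on the bench to the right; origin on the bench near their middle
- spray_bottle: pink spray bottle, 74 mm across, 218 mm high, standing at the far left; origin under its centre

How it is judged:
On the way, in this order (a step that is already met when the one before it is completed fails the run):
1. the whole row is closed up against the end stop, the keeper still open (y of each of stone_blue, stone_ochre, stone_red, stone_black, stone_green in the frame of jig above 0.002 m and value of joint keeper below 1.5 rad), for 0.2 s.
2. the keeper is swung across behind the last stone (value of joint keeper above 1.92 rad), for 0.2 s.
At the end, for the whole second after the job is handed in: All five stones lie flat in the channel at rest, the row closed against the end stop with less than 3 mm of gap in all, and the keeper stands across the channel within 0.15 rad of its limit (y of each of stone_blue, stone_ochre, stone_red, stone_black, stone_green in the frame of jig above 0.002 m and x of stone_blue in the frame of jig between 0.008 and 0.016 m and height (world z) of each of stone_blue, stone_ochre, stone_red, stone_black, stone_green below 0.0145 m and linear speed of each of stone_blue, stone_ochre, stone_red, stone_black, stone_green below 0.01 m/s and x of stone_ochre in the frame of jig between 0.008 and 0.016 m and x of stone_red in the frame of jig between 0.008 and 0.016 m and x of stone_black in the frame of jig between 0.008 and 0.016 m and x of stone_green in the frame of jig between 0.008 and 0.016 m and value of joint keeper above 1.92 rad); the robot touches nothing.
It fails at once if a stone of the row is lifted more than 8 mm or tipped more than 0.25 rad (height (world z) of any of stone_blue, stone_ochre, stone_red, stone_black, stone_green above 0.02 m or angle between any of stone_blue, stone_ochre, stone_red, stone_black, stone_green's own z axis and vertical above 0.25 rad).
It fails at once if the row is pulled apart: more than 15 mm of gaps between its stones (distance between any of stone_ochre, stone_red, stone_black, stone_green and stone_blue above 0.176 m or distance between any of stone_red, stone_black, stone_green and stone_ochre above 0.176 m or distance between any of stone_black, stone_green and stone_red above 0.176 m or distance between stone_green and stone_black above 0.176 m).
It fails at once if the row is shot or knocked along (a stone faster than 0.3 m/s) (linear speed of any of stone_blue, stone_ochre, stone_red, stone_black, stone_green above 0.3 m/s).
It fails at once if something else on the bench is moved more than 15 mm (distance of any of spare_stone, marker, tub_black, tub_ochre, hammer, nippers, spray_bottle from where it was at the start of the episode above 0.015 m).
It also fails if it takes over 51 s, if anything falls off the work surface, if the arm or the gripper's body presses on something with over 40 N, if the wrist force passes 120 N, or if a joint passes its speed limit or range.

## Working session

There is one attempt and no reset: what is moved stays moved. The work goes in short steps, Python scripts to look and compute and a tool call to move; the robot and the scene stay as the last step left them, time stands still between calls to the robot, and variables do not carry over. Pictures are saved under pics/ and viewed, and the job is handed in when it is done.

Besides the shell and the picture viewer there is one more tool, called after "Emit:" as name(argument=value, ...), one argument or row to a line, values as JSON. jog_arm: Moves the arm, as the interface text tells. Its arguments: {"type":"object","properties":{"steps":{"type":"array"},"grip_force":{"type":"number"}},"required":["steps"]}

```bash
mkdir -p pics; python3 - <<'E'
from workcell import manip
import cv2,numpy as np
print(manip.get_obs())
for n in("scene","top"):
    p,d=manip.camera(n); cv2.imwrite(f"pics/{n}0.png",p[:,:,::-1]); np.savez(f"{n}0.npz",p=p,d=d)
    print(n,manip.calibration(n))
E
```

```text
{'clock': 0.0, 'joint_pos': array([ 1.11739705,  0.33287675, -0.06472119,  1.46090374,  0.02155715,
        1.34990325, -0.08849073]), 'joint_velocities': array([ 3.19360322e-04,  5.55298131e-04,  8.21550724e-04,  1.60100625e-03,
        7.98479794e-05, -1.00921070e-03, -4.52042893e-04]), 'tau': array([-3.53772220e-04, -6.25444508e+01,  4.86704567e-02, -3.91610062e+01,
        1.60654873e-02,  9.82896192e-03,  1.80165728e-05]), 'position': array([ 0.26087759, -0.56757835,  0.24753085]), 'ee_rot': array([ 9.76886532e-01,  2.13757373e-01, -1.56730188e-04, -6.81249847e-04]), 'ft_force': array([ 0.11667599, -0.31242954, -0.01608062]), 'torque': array([-0.0361409 ,  0.00622334,  0.01731571]), 'grip_width': 0.996466082552036}
scene {'mtx': array([[350.37205999,   0.        , 254.16625858],
       [  0.        , 350.37205999, 195.77055283],
       [  0.        ,   0.        ,   1.        ]]), 'k1': 0.013064225684509944, 'world_to_cam': array([[ 0.50238434,  0.8645871 , -0.00995596, -0.28923636],
       [ 0.72048769, -0.42496308, -0.54799988, -0.37568043],
       [-0.47802454,  0.26813341, -0.83641916,  1.33940195],
       [ 0.        ,  0.        ,  0.        ,  1.        ]])}
top {'mtx': array([[354.08631884,   0.        , 255.48564933],
       [  0.        , 354.08631884, 187.92138652],
       [  0.        ,   0.        ,   1.        ]]), 'k1': 0.009148292264476828, 'world_to_cam': array([[ 0.02028308, -0.99926888,  0.03240825, -0.03268436],
       [-0.99594141, -0.02303731, -0.08700569,  0.5486485 ],
       [ 0.08768868, -0.03051198, -0.99568053,  1.01979779],
       [ 0.        ,  0.        ,  0.        ,  1.        ]])}
```

View pics/top0.png

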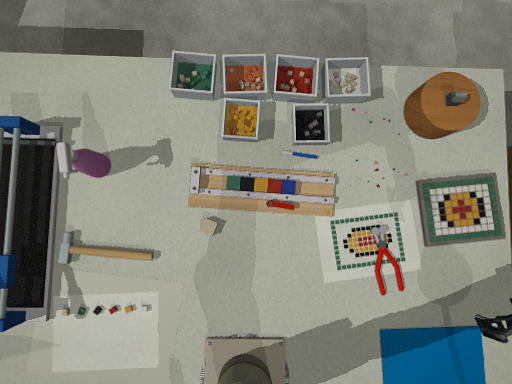

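View pics/scene0.png

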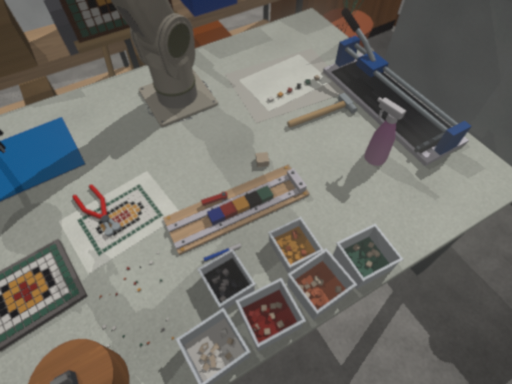

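The top view shows the jig at columns 189–335, rows 163–215, with the stop at the left. The row (green, black, ochre, red, blue) covers columns 227–295, with blue at the open end. The red keeper is at about (280,205). I'll zoom in to measure.

```bash
cat > h.py <<'E'
import numpy as np,cv2
from workcell import manip
def px2w(name,uv,z):
    c=manip.calibration(name);K=c["mtx"];T=c["world_to_cam"]
    D=np.array([c["k1"],0,0,0,0.])
    n=cv2.undistortPoints(np.array(uv,float).reshape(-1,1,2),K,D).reshape(-1,2)
    R=T[:3,:3];o=-R.T@T[:3,3];d=np.c_[n,np.ones(len(n))]@R
    return o+d*((z-o[2])/d[:,2])[:,None]
def w2px(name,P):
    c=manip.calibration(name);T=c["world_to_cam"]
    return cv2.projectPoints(np.array(P,float).reshape(-1,1,3),cv2.Rodrigues(T[:3,:3])[0],T[:3,3],c["mtx"],np.array([c["k1"],0,0,0,0.]))[0].reshape(-1,2)
def crop(name,p,u0,v0,u1,v1,s,f):
    im=cv2.resize(p[v0:v1,u0:u1,::-1],None,fx=s,fy=s,interpolation=cv2.INTER_CUBIC)
    for u in range((u0+9)//10*10,u1,10):
        cv2.line(im,((u-u0)*s,0),((u-u0)*s,6),(0,0,255),1); cv2.putText(im,str(u),((u-u0)*s,16),0,.35,(0,0,255))
    for v in range((v0+9)//10*10,v1,10):
        cv2.line(im,(0,(v-v0)*s),(6,(v-v0)*s),(0,0,255),1); cv2.putText(im,str(v),(8,(v-v0)*s),0,.35,(0,0,255))
    cv2.imwrite(f,im)
E
python3 - <<'E'
from h import *
a=np.load("top0.npz");crop("top",a["p"],183,155,341,235,5,"pics/topz.png")
a=np.load("scene0.npz");crop("scene",a["p"],158,140,318,255,5,"pics/scenez.png")
E
```

```text
(no output)
```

View pics/topz.png

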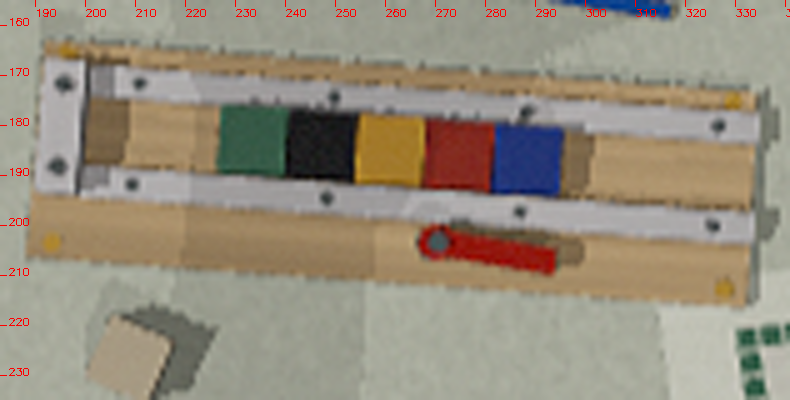

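View pics/scenez.png

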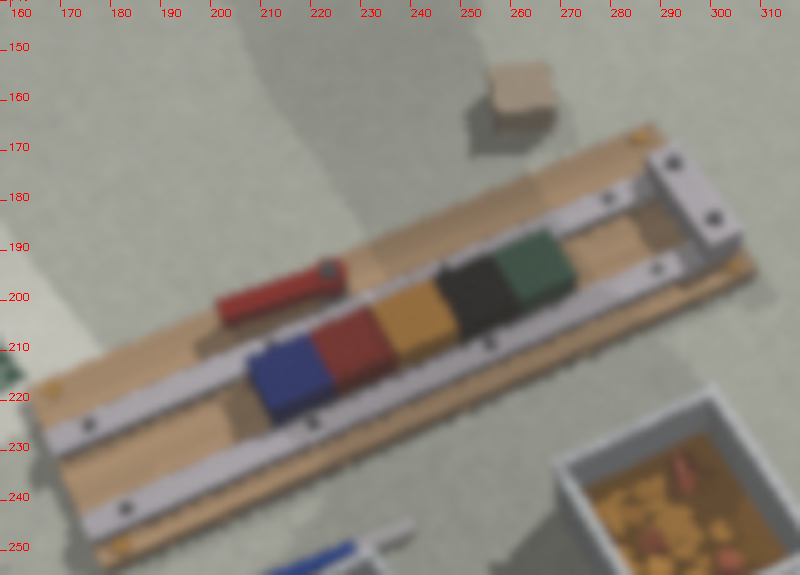

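```bash
cat > fit.py <<'E'
from h import *
from scipy.optimize import least_squares
top=[((47,58),(51,210,38)),((89,60),(51,185,38)),((80,195),(-27,185,38)),((37,190),(-27,210,38)),
((43,42),(65,215,12)),((757,92),(65,-215,12)),((750,303),(-65,-215,12)),((27,257),(-65,215,12)),((436,242),(-40,-26,36)),
((757,110),(51,-215,20)),((757,140),(33,-215,20)),((752,213),(-9,-215,20)),((752,240),(-27,-215,20))]
sc=[((650,155),(-27,185,38)),((683,145),(-27,210,38)),((743,233),(51,210,38)),((708,250),(51,185,38)),((655,125),(-65,215,12)),
((755,265),(65,215,12)),((105,567),(65,-215,12)),((28,385),(-65,-215,12)),((328,270),(-40,-26,36))]
tu=np.array([(183+a/5,155+b/5) for (a,b),_ in top])-.4;su=np.array([(158+a/5,140+b/5) for (a,b),_ in sc])-.4
def tow(p,P):
    P=np.array(P,float)/1000;c,s=np.cos(p[2]),np.sin(p[2])
    return np.c_[p[0]+c*P[:,0]-s*P[:,1],p[1]+s*P[:,0]+c*P[:,1],P[:,2]]
tP=[b for _,b in top];sP=[b for _,b in sc]
def R(p,w):
    r=[]
    if 't' in w:r.append((w2px("top",tow(p,tP))-tu).ravel())
    if 's' in w:r.append((w2px("scene",tow(p,sP))-su).ravel())
    return np.concatenate(r)
for w in("t","s","ts"):
    f=least_squares(R,[.55,0,0],args=(w,),loss="soft_l1");print(w,f.x,np.abs(R(f.x,w)).max(),np.sqrt((R(f.x,w)**2).mean()))
p=f.x
print(np.round(R(p,"t").reshape(-1,2),1).tolist())
np.save("jig.npy",p)
def toj(W):
    W=np.array(W);c,s=np.cos(p[2]),np.sin(p[2]);d=W[:,:2]-p[:2];return np.c_[c*d[:,0]+s*d[:,1],-s*d[:,0]+c*d[:,1]]*1000
T=lambda l,z:toj(px2w("top",[(183+a/5-.4,155+b/5-.4) for a,b in l],z)).round(1).tolist()
S=lambda l,z:toj(px2w("scene",[(158+a/5-.4,140+b/5-.4) for a,b in l],z)).round(1).tolist()
print("blue rear",T([(562,128),(560,193)],.038),"green lead",T([(221,107),(218,172)],.038))
print("keeper",T([(436,242),(555,255),(553,273)],.036))
print("scene: blue rear",S([(248,362),(270,408)],.038),"keeper",S([(328,270),(217,303)],.036))
print("channel mouth w",tow(p,[(12,-215,12)]))
E
python3 fit.py
```

```text
t [ 0.54704253 -0.04005685 -0.04413958] 0.8155401105419458 0.42825401265080976
s [ 0.54520174 -0.04010698 -0.05502253] 1.1442229520916953 0.5951191597359263
ts [ 0.54668127 -0.04005091 -0.04654172] 1.272219119374256 0.5635830231429432
[[-0.6, -0.1], [-0.4, 0.1], [-0.8, -0.2], [-0.8, 0.2], [0.2, -0.4], [0.2, -0.2], [-0.4, 0.7], [-0.2, 0.1], [0.4, -0.1], [0.7, 0.5], [0.4, 0.5], [0.8, -0.1], [0.5, 0.5]]
blue rear [[31.1, -94.2], [-7.0, -95.2]] green lead [[29.4, 105.4], [-8.6, 104.4]]
keeper [[-40.4, -24.8], [-43.2, -94.6], [-53.8, -94.0]]
scene: blue rear [[-5.8, -94.4], [28.1, -95.4]] keeper [[-43.6, -26.2], [-53.1, -94.4]]
channel mouth w [[ 0.54866542 -0.25537639  0.012     ]]
```

Both cameras put the row's rear face at jig y ≈ -95 mm and its lead face at about +105 mm, a row length of 200 mm as given. That leaves 80 mm to push. The keeper stands at about 0.38 rad. Now I'll move above the open end, fingers shut, with tool x along jig +y and tool y along jig +x.

Emit:
jog_arm(
  steps=[0,0.04,-0.022,0,-0.1,0,0.083,-0.045,0,-0.21,0,0.126,-0.069,0,-0.32,0,0.169,-0.092,0,-0.43,0,0.212,-0.116,0,-0.54,0,0.255,-0.139,0,-0.65,0,0.298,-0.163,0,-0.76,0,0.341,-0.186,0,-0.87,0,0.385,-0.21,0,-0.98,0,0.429,-0.234,0,-1.094],
  grip_force=40,
)

```text
clock: 1.1
position: [0.5537, -0.1746, 0.2482]
ee_rot: [0.722, 0.692, -0.0, -0.0]
ft_force: [1.0, -0.6, -0.2]
grip_width: -0.004
```

```bash
cat > st.py <<'E'
from h import *
from scipy.spatial.transform import Rotation as Ro
def state():
    o=manip.get_obs();p=np.load("jig.npy") if 0 else np.array([.547,-.040,-.0455])
    R=Ro.from_quat(o["ee_rot"]).as_matrix();P=o["position"];d=P[:2]-p[:2];c,s=np.cos(p[2]),np.sin(p[2])
    print("t",round(float(o["clock"]),2),"TCP",P.round(4),"jig mm",(np.array([c*d[0]+s*d[1],-s*d[0]+c*d[1]])*1000).round(1),"toolx ang",round(float(np.arctan2(R[1,0],R[0,0])),4),"jig y ang",round(np.pi/2+p[2],4),"tilt z",R[:,2].round(3),"F",o["ft_force"].round(2),"g",round(float(o["grip_width"]),3))
if __name__=="__main__":state()
E
python3 st.py
```

```text
t 1.1 TCP [ 0.5537 -0.1746  0.2482] jig mm [  12.8 -134.2] toolx ang 1.529 jig y ang 1.5253 tilt z [-0. -0. -1.] F [ 0.96 -0.56 -0.21] g -0.004
```

Emit:
jog_arm(
  steps=[0,0,0,0.025,0,0,0,0,0.05,0,0,0,0,0.075,0,0,0,0,0.1,0,0,0,0,0.125,0,0,0,0,0.15,0,0,0,0,0.165,0,0,0,0,0.175,0,0,0,0,0.18,0,0,0,0,0.18,0],
)

```text
clock: 2.1
position: [0.553, -0.1764, 0.0683]
ee_rot: [0.723, 0.691, -0.0, -0.0]
ft_force: [-0.7, 0.5, -1.0]
grip_width: 0.003
```

```bash
python3 - <<'E'
from h import *
import st;st.state()
for n,b in(("scene",(158,140,318,255)),("top",(183,155,341,235))):
    p,d=manip.camera(n);np.savez(n+"1.npz",p=p,d=d);crop(n,p,*b,5,f"pics/{n}1.png")
c=np.array([.547,-.040]);o=manip.get_obs()["position"]
for z in(.0,.017,.03):print(z,w2px("scene",[o-[0,0,z]]))
E
```

```text
t 2.1 TCP [ 0.553  -0.1764  0.0683] jig mm [  12.2 -135.9] toolx ang 1.5248 jig y ang 1.5253 tilt z [-0.  0. -1.] F [-0.68  0.46 -1.  ] g 0.003
0.0 [[194.72759471 217.53637862]]
0.017 [[195.64676519 220.54103453]]
0.03 [[196.33185379 222.78080036]]
```

View pics/scene1.png

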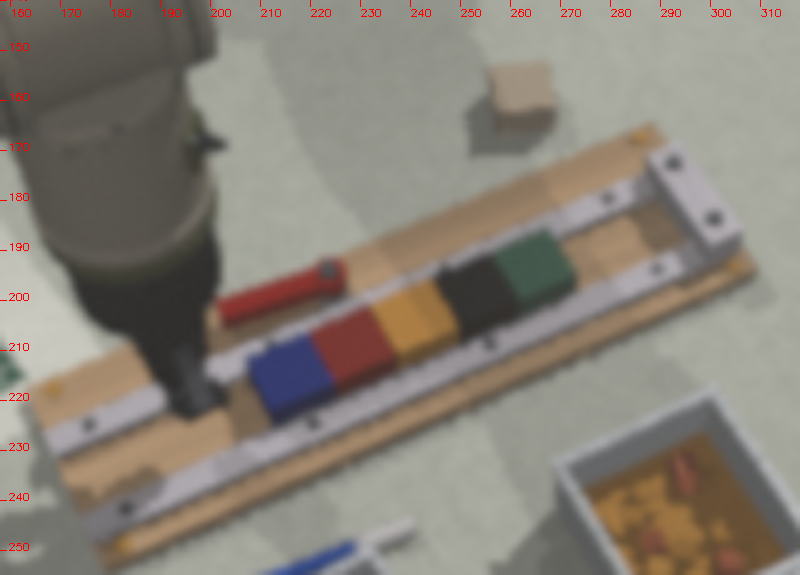

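View pics/top1.png

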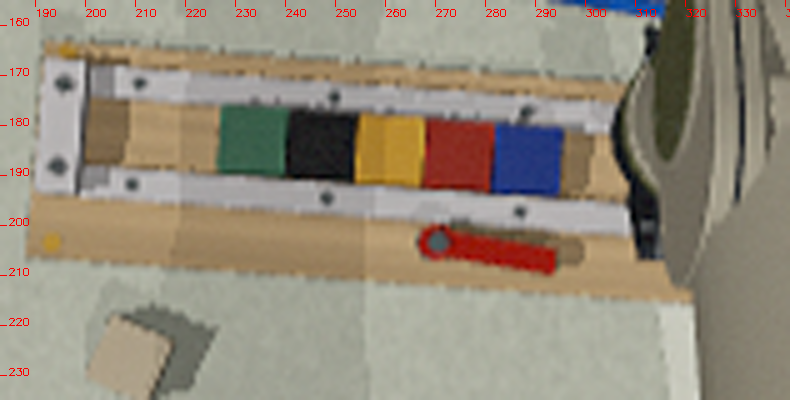

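In the scene view the fingertip's lower edge is at about (196,223), in the channel behind blue, which matches a tip 17 mm below the TCP. The stones haven't moved. Next is the descent and the approach: the front of the finger is about 11 mm ahead of the TCP, so contact should come near TCP jig y ≈ -106.

Emit:
jog_arm(
  steps=[0,0,0,0.01,0,0,0,0,0.02,0,0,0,0,0.026,0,0,0,0,0.03,0,0,0,0,0.03,0,0,0.003,0,0.03,0,0,0.007,0,0.03,0,0,0.011,0,0.03,0,0,0.014,0,0.03,0,0,0.016,0,0.03,0],
)

```text
clock: 3.2
position: [0.5538, -0.1598, 0.0385]
ee_rot: [0.723, 0.691, 0.0, 0.0]
ft_force: [0.0, -0.1, -0.1]
grip_width: 0.0
```

```bash
python3 - <<'E'
from h import *
import st;st.state()
for n,b in(("scene",(158,140,318,255)),):
    p,d=manip.camera(n);np.savez(n+"2.npz",p=p,d=d);crop(n,p,*b,5,f"pics/{n}2.png")
E
```

```text
t 3.2 TCP [ 0.5538 -0.1598  0.0385] jig mm [  12.3 -119.4] toolx ang 1.5253 jig y ang 1.5253 tilt z [ 0. -0. -1.] F [ 0.   -0.1  -0.05] g 0.0
```

View pics/scene2.png

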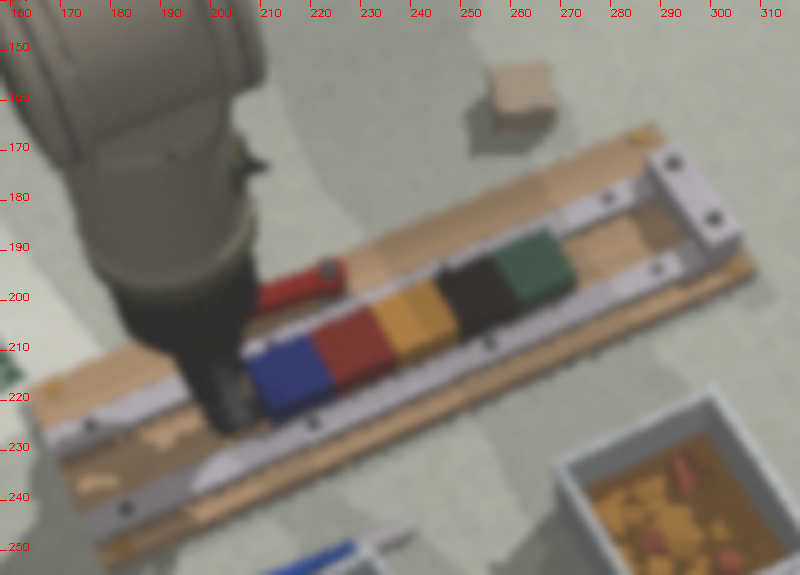

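The fingertip, at about (203,226), sits in the channel just behind the blue stone. I'll make contact slowly.

Emit:
jog_arm(
  steps=[0,0.003,0,0,0,0,0.006,0,0,0,0,0.008,0,0,0,0,0.009,0,0,0,0,0.01,0,0,0,0,0.011,0,0,0,0,0.012,0,0,0,0,0.013,0,0,0,0,0.014,0,0,0,0,0.015,0,0,0],
)

```text
clock: 4.25
position: [0.5544, -0.1456, 0.0383]
ee_rot: [0.723, 0.691, -0.0, 0.0]
ft_force: [-0.0, -2.6, -0.6]
grip_width: -0.002
```

Emit:
jog_arm(
  steps=[0,0.001,0,0,0,0,0.002,0,0,0,0,0.003,0,0,0,0,0.004,0,0,0,0,0.006,0,0,0,0,0.008,0,0,0,0,0.01,0,0,0,0,0.012,0,0,0,0,0.014,0,0,0,0,0.016,0,0,0],
)

```text
clock: 5.25
position: [0.5551, -0.1292, 0.0383]
ee_rot: [0.723, 0.691, -0.0, 0.0]
ft_force: [-0.7, -3.9, 1.4]
grip_width: 0.001
```

```bash
python3 - <<'E'
from h import *
import st;st.state()
for n,b in(("scene",(158,140,318,255)),):
    p,d=manip.camera(n);np.savez(n+"3.npz",p=p,d=d);crop(n,p,*b,5,f"pics/{n}3.png")
E
```

```text
t 5.25 TCP [ 0.5551 -0.1292  0.0383] jig mm [ 12.2 -88.8] toolx ang 1.5247 jig y ang 1.5253 tilt z [ 0. -0. -1.] F [-0.66 -3.92  1.44] g 0.001
```

View pics/scene3.png

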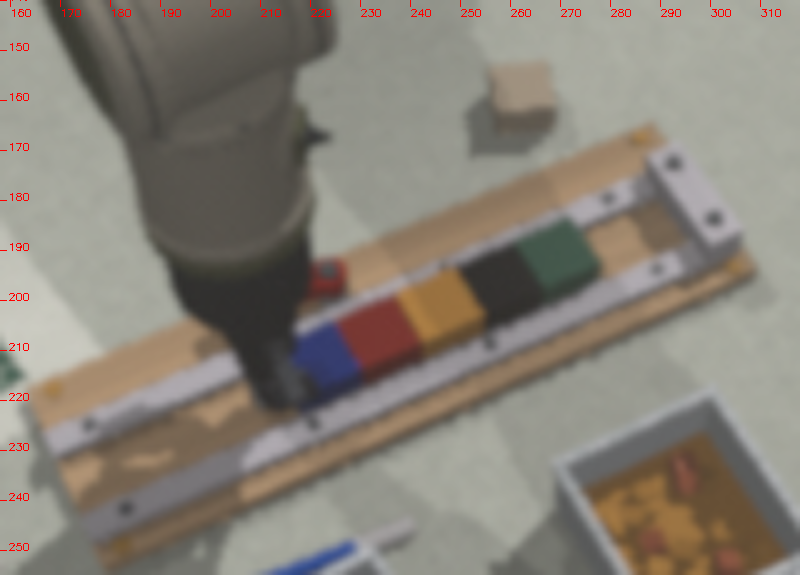

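The row moves as one train, with green's lead top edge now at about u≈277 and about 4 N of push. Roughly 63 mm remain, so I'll keep pushing smoothly.

Emit:
jog_arm(
  steps=[0,0.003,0,0,0,0,0.007,0,0,0,0,0.011,0,0,0,0,0.015,0,0,0,0,0.019,0,0,0,0,0.023,0,0,0,0,0.027,0,0,0,0,0.031,0,0,0,0,0.034,0,0,0,0,0.037,0,0,0],
)

```text
clock: 6.3
position: [0.5569, -0.0922, 0.0383]
ee_rot: [0.723, 0.691, -0.0, 0.0]
ft_force: [-0.8, -4.6, 0.5]
grip_width: -0.0
```

Emit:
jog_arm(
  steps=[0,0.002,0,0,0,0,0.004,0,0,0,0,0.006,0,0,0,0,0.008,0,0,0,0,0.01,0,0,0,0,0.012,0,0,0,0,0.014,0,0,0,0,0.016,0,0,0,0,0.018,0,0,0,0,0.02,0,0,0],
)

```text
clock: 7.3
position: [0.5578, -0.0723, 0.0383]
ee_rot: [0.723, 0.691, -0.0, 0.0]
ft_force: [0.1, -4.5, 0.4]
grip_width: 0.002
```

```bash
python3 - <<'E'
from h import *
import st;st.state()
for n,b in(("scene",(158,140,318,255)),):
    p,d=manip.camera(n);np.savez(n+"4.npz",p=p,d=d);crop(n,p,*b,5,f"pics/{n}4.png")
E
```

```text
t 7.3 TCP [ 0.5578 -0.0723  0.0383] jig mm [ 12.2 -31.8] toolx ang 1.5248 jig y ang 1.5253 tilt z [ 0. -0. -1.] F [ 0.12 -4.5   0.43] g 0.002
```

View pics/scene4.png

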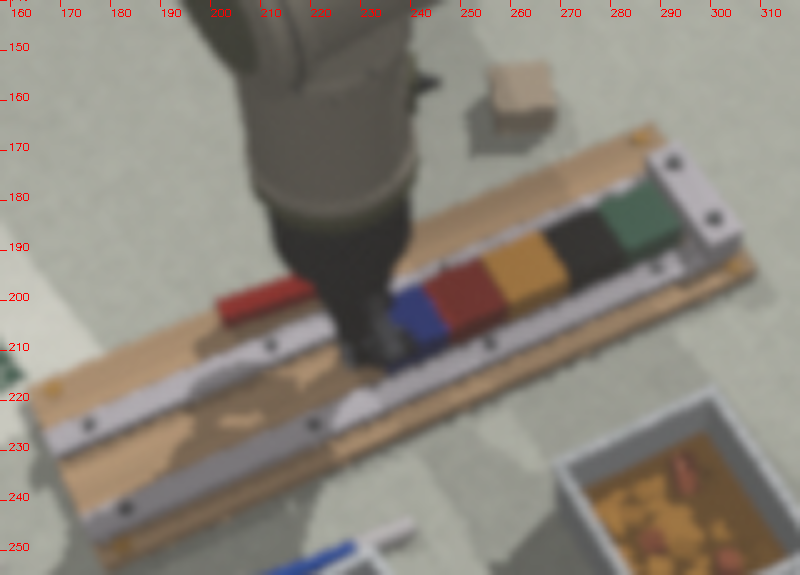

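Green's lead edge is a few mm short of the stop, at about u≈294, and the row is still together. I'll close the rest at a creep while watching the force.

Emit:
jog_arm(
  steps=[0,0.001,0,0,0,0,0.002,0,0,0,0,0.003,0,0,0,0,0.0035,0,0,0,0,0.004,0,0,0,0,0.0045,0,0,0,0,0.005,0,0,0,0,0.0053,0,0,0,0,0.0056,0,0,0,0,0.006,0,0,0],
)

```text
clock: 8.35
position: [0.558, -0.0665, 0.0383]
ee_rot: [0.723, 0.691, -0.0, 0.0]
ft_force: [0.0, -4.0, -0.3]
grip_width: -0.002
```

Emit:
jog_arm(
  steps=[0,0.0003,0,0,0,0,0.0006,0,0,0,0,0.0009,0,0,0,0,0.0012,0,0,0,0,0.0015,0,0,0,0,0.0018,0,0,0,0,0.0021,0,0,0,0,0.0024,0,0,0,0,0.0027,0,0,0,0,0.003,0,0,0],
)

```text
clock: 9.35
position: [0.558, -0.0659, 0.0383]
ee_rot: [0.724, 0.69, -0.001, 0.001]
ft_force: [-0.6, -12.7, 1.8]
grip_width: 0.0
```

```bash
python3 - <<'E'
from h import *
import st;st.state()
for n,b in(("scene",(158,140,318,255)),):
    p,d=manip.camera(n);np.savez(n+"5.npz",p=p,d=d);crop(n,p,*b,5,f"pics/{n}5.png")
E
```

```text
t 9.35 TCP [ 0.558  -0.0659  0.0383] jig mm [ 12.2 -25.4] toolx ang 1.5229 jig y ang 1.5253 tilt z [-0.    -0.003 -1.   ] F [ -0.64 -12.67   1.78] g 0.0
```

View pics/scene5.png

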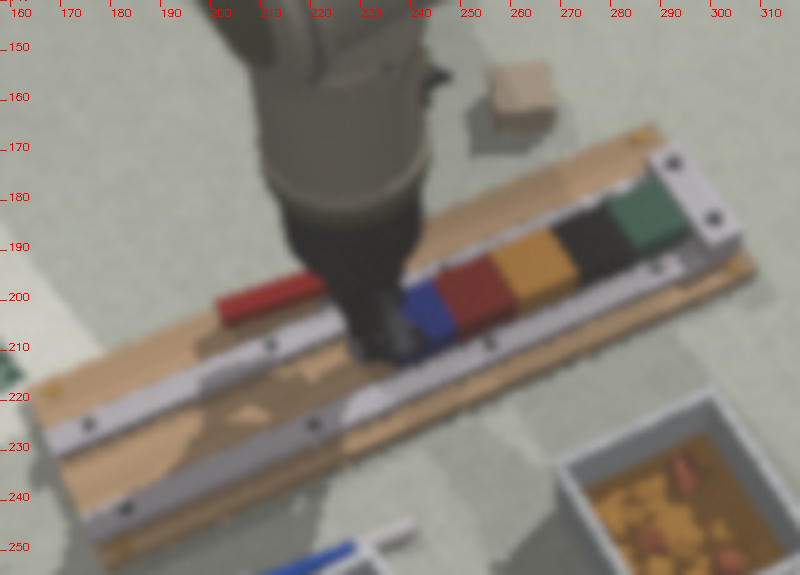

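The train stopped at TCP jig y = -25.4 mm, which puts its rear face near -15 mm as specified. The force rose to 12.7 N and green is touching the stop. Now I'll back off, lift, and go round to the outer side of the keeper.

Emit:
jog_arm(
  steps=[0,-0.003,0,0,0,0,-0.008,0,0,0,0,-0.016,0,0,0,0,-0.024,0,-0.005,0,0,-0.03,0,-0.025,0,0,-0.035,0,-0.045,0,0,-0.04,-0.025,-0.05,0,0,-0.044,-0.055,-0.05,0,0,-0.046,-0.08,-0.05,0,0,-0.046,-0.094,-0.05,0],
)

```text
clock: 10.4
position: [0.4603, -0.1058, 0.0885]
ee_rot: [0.724, 0.69, -0.0, 0.0]
ft_force: [-0.3, 0.4, 0.9]
grip_width: -0.0
```

```bash
python3 - <<'E'
from h import *
import st;st.state()
for n,b in(("scene",(158,140,318,255)),("top",(183,155,341,235))):
    p,d=manip.camera(n);np.savez(n+"6.npz",p=p,d=d);crop(n,p,*b,5,f"pics/{n}6.png")
E
```

```text
t 10.4 TCP [ 0.4603 -0.1058  0.0885] jig mm [-83.6 -69.7] toolx ang 1.5237 jig y ang 1.5253 tilt z [-0.001 -0.001 -1.   ] F [-0.26  0.41  0.9 ] g -0.0
```

View pics/scene6.png

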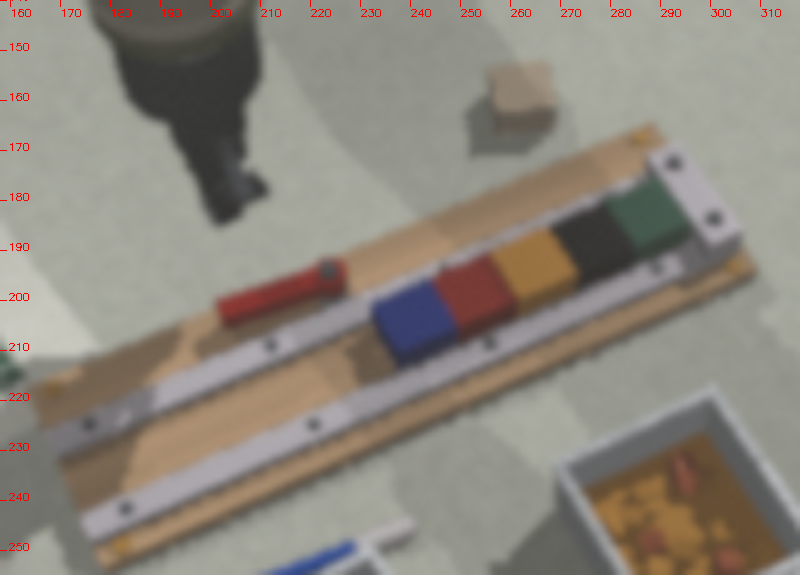

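View pics/top6.png

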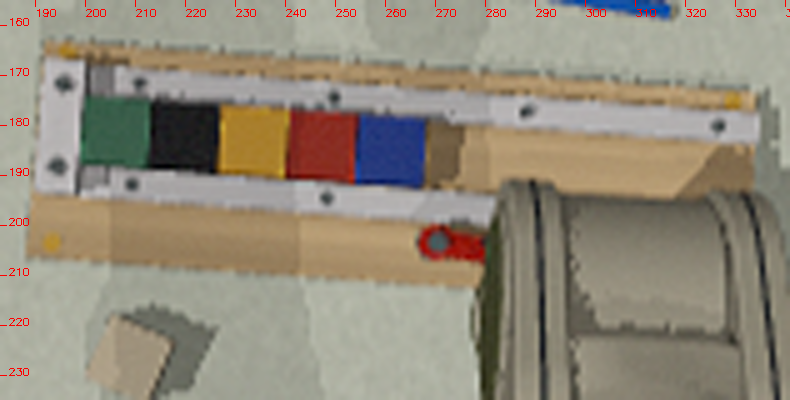

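The row is shut against the stop with no visible gaps: in the top view, green's edge at u≈200 meets the stop and blue's rear is at u≈268. The keeper is still open. Next I'll work out the waypoints for the sweep.

```bash
python3 - <<'E'
import numpy as np
hx,hy,r=15,11,45
for th in [.2,.38,.6,.8,1,1.2,1.4,1.6,1.8,1.95,2.07]:
    s=th-.5;d=np.array([np.sin(s),-np.cos(s)]);n=-np.array([np.cos(s),np.sin(s)])
    c=np.array([-40,-26])+r*d+n*(8+hx*abs(np.cos(s))+hy*abs(np.sin(s)))
    print(th,c.round(1),"rel to (-83,-69.5): tool x,y",(c[1]+69.5).round(1),(c[0]+83).round(1))
E
```

```text
0.2 [-77.7 -61.4] rel to (-83,-69.5): tool x,y 8.1 5.3
0.38 [-69.4 -67.8] rel to (-83,-69.5): tool x,y 1.7 13.6
0.6 [-59.4 -73.2] rel to (-83,-69.5): tool x,y -3.7 23.6
0.8 [-51.1 -76.5] rel to (-83,-69.5): tool x,y -7.0 31.9
1 [-41.6 -78.2] rel to (-83,-69.5): tool x,y -8.7 41.4
1.2 [-31.3 -77.5] rel to (-83,-69.5): tool x,y -8.0 51.7
1.4 [-20.9 -74.3] rel to (-83,-69.5): tool x,y -4.8 62.1
1.6 [-11.1 -68.3] rel to (-83,-69.5): tool x,y 1.2 71.9
1.8 [ -2.7 -59.8] rel to (-83,-69.5): tool x,y 9.7 80.3
1.95 [  2.2 -52. ] rel to (-83,-69.5): tool x,y 17.5 85.2
2.07 [  5. -45.] rel to (-83,-69.5): tool x,y 24.5 88.0
```

Emit:
jog_arm(
  steps=[0,0,0,0.01,0,0,0,0,0.02,0,0,0,0,0.03,0,0,0,0,0.038,0,0,0,0,0.043,0,0,0,0,0.046,0,0,0,0,0.046,0,0,0,0,0.046,0,0,0,0,0.046,0,0,0,0,0.046,0],
)

```text
clock: 11.5
position: [0.4624, -0.1052, 0.0426]
ee_rot: [0.723, 0.691, 0.0, 0.0]
ft_force: [-0.0, 0.2, 0.0]
grip_width: 0.001
```

```bash
python3 - <<'E'
from h import *
import st;st.state()
for n,b in(("scene",(158,140,318,255)),):
    p,d=manip.camera(n);np.savez(n+"7.npz",p=p,d=d);crop(n,p,*b,5,f"pics/{n}7.png")
E
```

```text
t 11.5 TCP [ 0.4624 -0.1052  0.0426] jig mm [-81.6 -69. ] toolx ang 1.5247 jig y ang 1.5253 tilt z [ 0.001 -0.    -1.   ] F [-0.03  0.15  0.01] g 0.001
```

View pics/scene7.png

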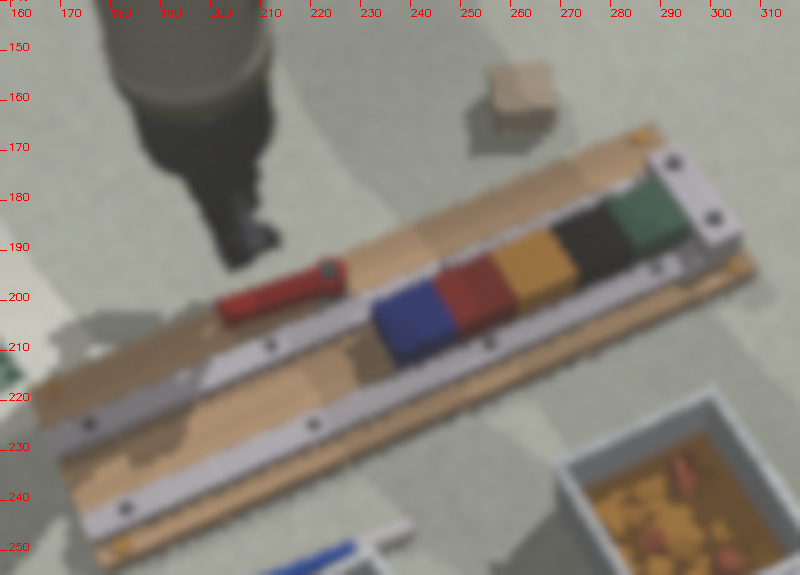

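The finger is just outside the bar, at about (207,190), beside its middle third. I'll start the sweep.

Emit:
jog_arm(
  steps=[0,0,0.004,0,0,0,0,0.008,0,0,0,0,0.012,0,0,0,-0.002,0.016,0,0,0,-0.004,0.02,0,0,0,-0.005,0.024,0,0,0,-0.007,0.028,0,0,0,-0.008,0.032,0,0,0,-0.009,0.036,0,0,0,-0.009,0.04,0,0],
)

```text
clock: 12.55
position: [0.5019, -0.1162, 0.0423]
ee_rot: [0.723, 0.691, -0.0, 0.0]
ft_force: [-1.9, -0.3, 0.3]
grip_width: 0.001
```

```bash
python3 - <<'E'
from h import *
import st;st.state()
for n,b in(("scene",(158,140,318,255)),):
    p,d=manip.camera(n);np.savez(n+"8.npz",p=p,d=d);crop(n,p,*b,5,f"pics/{n}8.png")
E
```

```text
t 12.55 TCP [ 0.5019 -0.1162  0.0423] jig mm [-41.6 -78.2] toolx ang 1.5244 jig y ang 1.5253 tilt z [-0. -0. -1.] F [-1.91 -0.34  0.32] g 0.001
```

View pics/scene8.png

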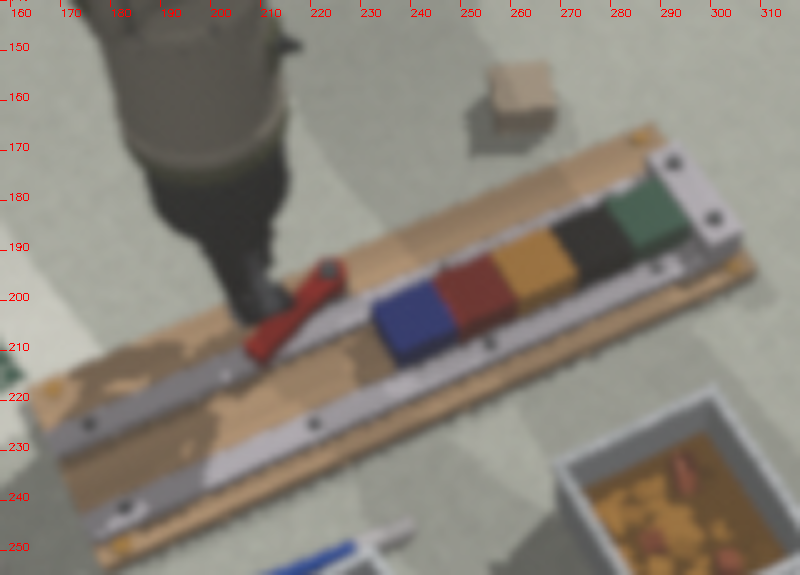

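The keeper is turning as planned, now at about 1.0 rad with the bar tip near (209,209) and about 2 N of push. Continuing the arc.

Emit:
jog_arm(
  steps=[0,0,0.004,0,0,0,0,0.008,0,0,0,0.001,0.012,0,0,0,0.002,0.016,0,0,0,0.004,0.02,0,0,0,0.006,0.024,0,0,0,0.008,0.028,0,0,0,0.011,0.032,0,0,0,0.015,0.036,0,0,0,0.018,0.039,0,0],
)

```text
clock: 13.6
position: [0.5419, -0.0994, 0.0423]
ee_rot: [0.723, 0.691, 0.0, 0.0]
ft_force: [-0.8, -1.2, -0.2]
grip_width: 0.005
```

```bash
python3 - <<'E'
from h import *
import st;st.state()
for n,b in(("scene",(158,140,318,255)),):
    p,d=manip.camera(n);np.savez(n+"9.npz",p=p,d=d);crop(n,p,*b,5,f"pics/{n}9.png")
E
```

```text
t 13.6 TCP [ 0.5419 -0.0994  0.0423] jig mm [ -2.4 -59.5] toolx ang 1.525 jig y ang 1.5253 tilt z [ 0. -0. -1.] F [-0.81 -1.16 -0.16] g 0.005
```

View pics/scene9.png

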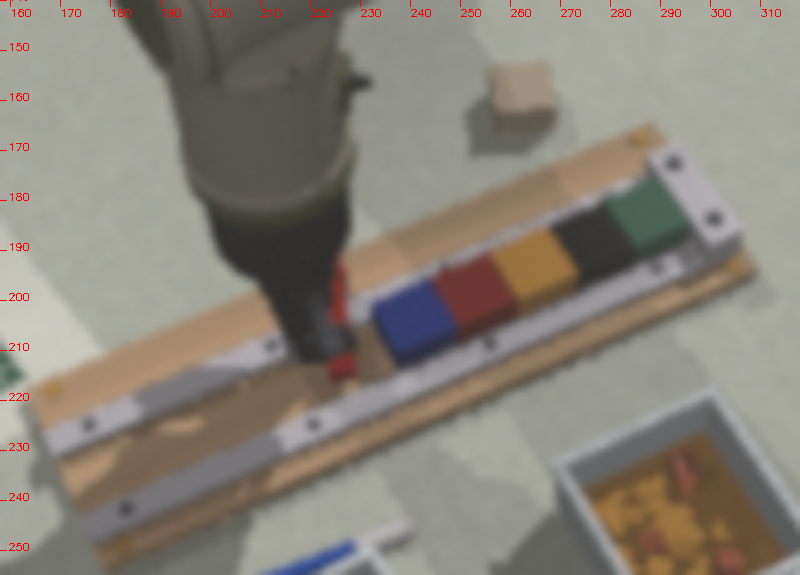

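The keeper is at about 1.8 rad, its tip now over the far side of the channel near (225,213). I'll press gently to the limit.

Emit:
jog_arm(
  steps=[0,0.003,0.002,0,0,0,0.006,0.004,0,0,0,0.008,0.005,0,0,0,0.01,0.006,0,0,0,0.0115,0.007,0,0,0,0.013,0.007,0,0,0,0.014,0.007,0,0,0,0.015,0.007,0,0,0,0.0155,0.007,0,0,0,0.016,0.007,0,0],
)

```text
clock: 14.65
position: [0.5495, -0.0845, 0.0425]
ee_rot: [0.723, 0.691, 0.0, 0.001]
ft_force: [1.4, -4.6, -0.4]
grip_width: 0.001
```

Emit:
jog_arm(
  steps=[0,0.0002,0,0,0,0,0.0004,0,0,0,0,0.0006,0,0,0,0,0.0008,0,0,0,0,0.001,0,0,0,0,0.001,0,0,0,0,0.001,0,0,0,0,0.001,0,0,0,0,0.001,0,0,0,0,0.001,0,0,0],
)

```text
clock: 15.65
position: [0.5496, -0.0845, 0.0426]
ee_rot: [0.724, 0.69, -0.0, 0.001]
ft_force: [2.1, -7.2, 0.8]
grip_width: -0.003
```

```bash
python3 st.py
```

```text
t 15.65 TCP [ 0.5496 -0.0845  0.0426] jig mm [  4.6 -44.3] toolx ang 1.5237 jig y ang 1.5253 tilt z [ 0.001 -0.002 -1.   ] F [ 2.06 -7.16  0.75] g -0.003
```

The keeper is hard on its limit: TCP jig y stays at -44.3 mm while the force rises. I'll back straight off, lift, and move clear.

Emit:
jog_arm(
  steps=[0,-0.003,0,0,0,0,-0.008,0,0,0,0,-0.015,0,0,0,0,-0.022,0,0,0,0,-0.03,0,-0.01,0,0,-0.035,0,-0.035,0,0,-0.045,0,-0.07,0,0,-0.075,0,-0.1,0,0,-0.11,0,-0.13,0,0,-0.15,0,-0.15,0],
)

```text
clock: 16.65
position: [0.5429, -0.2339, 0.1959]
ee_rot: [0.723, 0.691, 0.001, 0.001]
ft_force: [1.1, -0.2, 0.6]
grip_width: -0.003
```

Emit:
jog_arm(
  steps=[0,-0.01,0,0,0,0,-0.025,0,0,0,0,-0.04,0,0,0,0,-0.055,0,0,0,0,-0.07,0,0,0,0,-0.08,0,0,0,0,-0.085,0,0,0,0,-0.085,0,0,0,0,-0.085,0,0,0,0,-0.085,0,0,0],
)

```text
clock: 17.65
position: [0.5388, -0.317, 0.1924]
ee_rot: [0.723, 0.691, 0.0, 0.0]
ft_force: [-1.1, 0.8, -0.2]
grip_width: 0.002
```

```bash
python3 - <<'E'
from h import *
import st;st.state()
for n,b in(("scene",(158,140,318,255)),("top",(183,155,341,235))):
    p,d=manip.camera(n);np.savez(n+"10.npz",p=p,d=d);crop(n,p,*b,5,f"pics/{n}10.png");cv2.imwrite(f"pics/{n}10f.png",p[:,:,::-1])
E
```

```text
t 17.65 TCP [ 0.5388 -0.317   0.1924] jig mm [   4.4 -277.1] toolx ang 1.5259 jig y ang 1.5253 tilt z [ 0.  0. -1.] F [-1.14  0.77 -0.23] g 0.002
```

View pics/top10.png

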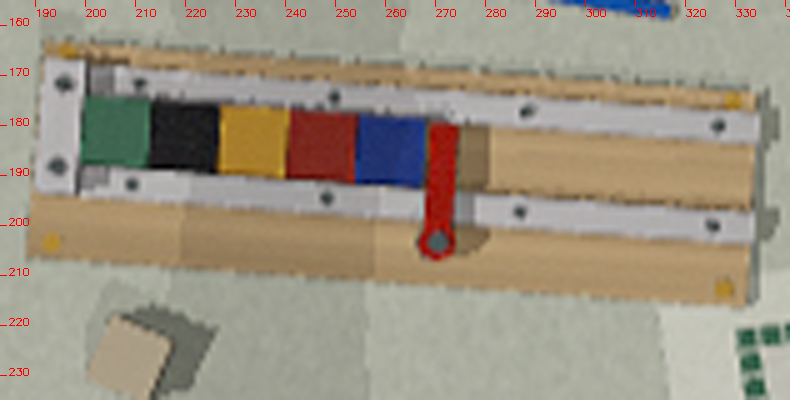

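View pics/scene10.png

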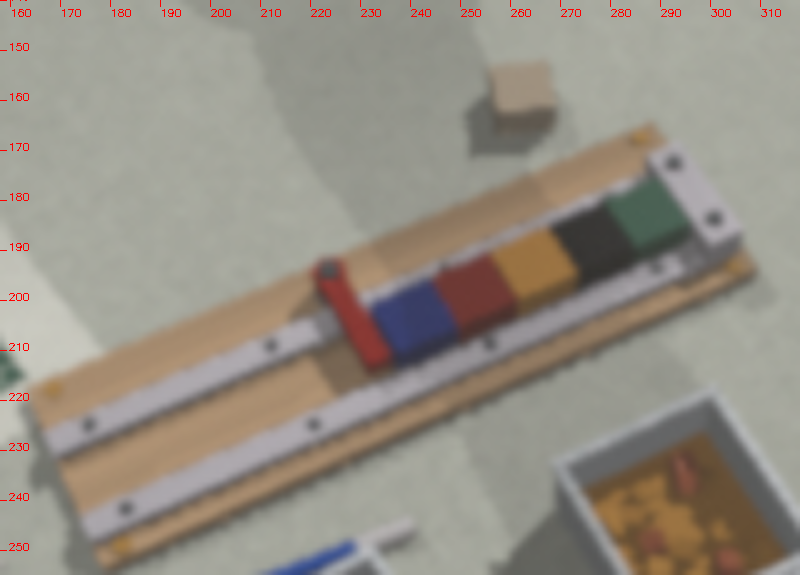

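View pics/top10f.png

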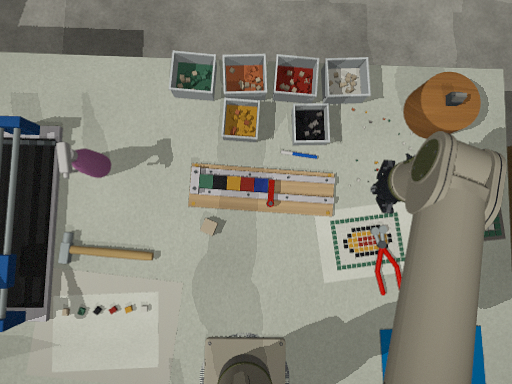

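The row is closed at the stop (green's edge at u≈200, blue's rear at u≈267). The keeper is straight across at u≈271, rows 180–205, directly behind blue. Nothing else has moved and the arm is clear, so I'm handing in.

```bash
python3 -c "
from workcell import manip
print(manip.hand_in())"
```

```text
the job is handed in; nothing more can be done
None
```

I pushed the five stones about 80 mm along the channel as one train until they closed against the end stop. Then I swung the red keeper from about 0.38 rad across to its limit behind the blue stone, backed the arm clear and handed in at about 18 s.

- **Row:** the push stopped at jig y ≈ -25 mm for the TCP, which puts the rear face at about -15 mm as specified. The force rose from about 4 N to 12.7 N against the stop.
- **Keeper:** it stopped moving at its limit while the force rose to 7 N. The last pictures show it straight across the channel.
- **Scene:** in the last pictures the row is closed with no visible gaps, and nothing else in view had moved. The arm hid a few items on the right in the last top view. I judged gaps and movement by eye.
- **Disagreement:** the two cameras' jig fits differed by about 0.01 rad in yaw and 2 mm in x. I used values close to the top camera's, and the contact positions bore them out. No check failed.

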